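# Lock the varnished bishop at the drying fan

## Robot

A 7-joint arm with a two-finger parallel gripper is mounted at the origin on the work surface. World frame = base frame: x ahead of the robot, y to its left, z up, the work surface at z = 0. Lengths are in mm, angles in degrees, forces in N, time in s.
With the tool pointing down it reaches from about 350 to 775 mm from the base axis. Payload 3.1 kg.
Tool frame: the origin (TCP) lies between the finger pads; the fingertips stand 25 mm ahead of it and the grasp point (between the pads) lies 6 mm ahead of it (manip.nose_length is the distance from the TCP to the fingertips, in mm); z points along the fingers, y is the line along which they close (so a half turn about z gives the same grasp; the last joint's range is limited). The gripper opens to 85 mm and grips with 20 to 120 N. Pads are 22 mm wide; open, the fingers measure 114 mm over their backs; the gripper's body (76 mm by 85 mm) begins 54 mm behind the grasp point. The pads swing forward as they close: fully open they stand 13 mm farther back than shut.
Start: joints at [61.266, 17.813, 0.802, 86.603, -0.252, 75.585, -1.558], TCP at [244.107, -492.878, 256.304] pointing down, gripper open.
Joint ranges: [-154.91, 154.91], [-16.99, 109.72], [-72.82, 74.43], [7.12, 147.25], [-82.49, 262.49], [11.32, 116.49], [-174.64, 174.64]. Speed limits (degrees/s): [159.86, 159.86, 180, 180, 180, 180, 180].

## Interface

Orientations are given as a 3x3 rotation matrix whose columns are the frame's x, y, z axes.
In Python, from plant import manip, eyes, sign_off gives the robot as it stands. The module is installed in compiled form; this text tells all that it offers.
- The arm moves only by the tool apply_moves, never from a script. Its argument "deltas" is a list of rows, each an object with "dp": the shift along the world's x, y, z each as a share of 200 mm, from -1 to 1, a list of three; "rot": the turn, a rotation vector about the world's x, y, z each as a share of 45 degrees, from -1 to 1, a list of three; "jaw": the opening, from 0 (shut) to 1 (fully open). A call has 1 to 20 rows; each row is the pose to reach, as a shift and turn from the pose commanded when the call began; what a row does not reach only later rows make up. A row lasts 1/10 s, in which the tool goes at most 50 mm and 8.59 degrees, less where a joint would pass 70% of its speed; a pose out of reach is approached as far as the arm can. A call with a number of a shift or a turn outside -1 to 1 is refused whole. A call with a gripper value outside its range is refused whole. The fingers move at their own pace and stop on an object; "force" is the grip in N (left out, the last holds). Time passes only in rows, so rows that repeat a pose let the fingers close. It gives the time, the measured TCP pose, the force, the opening and the grip force at its end, in the units of the state.
- manip.get_state(): the state, without advancing time (a new reading comes with each control period).
- eyes.camera(name): name is "side" or "top"; returns a dict with "img" (480x640x3 uint8, red, green, blue), "fx", "fy", "cx", "cy" (pixels), "view" (4x4, takes a point from world to camera coordinates). Camera axes: x right, y down, z forward; pixel columns grow to the right and rows downward; lengths in mm; the calibration is good to about 2 mm. A picture is of the moment at which its call begins. There is no depth.
- sign_off(): hands the job in; it is judged then, once.
The state is a dict: "time": time; "qpos": joint angles; "dq": joint speeds; "effort": joint torques, N m; "tool_pos": TCP position; "ee_rot": TCP orientation; "wrist_force": force on the tool from outside, world axes, zero at the start; "wrist_torque": the same for the moment, N m; "opening": finger opening in mm; "grip_force": force on a finger pad.
Only numpy, scipy, OpenCV 4.12 (cv2) and the standard library are available. Lean on these libraries where they do the work, as an engineer would, in place of code of your own. Each camera call takes 0.05 s, during which the arm holds its last target. There are 200 camera calls.

## Task

Move the freshly varnished bishop up to the drying fan: with a fingertip, press the brass spring strip in the runner fully down behind the blue sled and keep it down while you push the sled past the red catch tooth and fully home against the black end stop. Then let the strip spring back up so that the tooth locks the sled in, and take the hand away. Only press and push: do not touch the wet bishop, keep it standing on its felt spot, lift nothing, and leave the other things on the shelf where they are.

Things in the scene. Friction and masses are not known exactly. Their poses are not given: they have to be found in the camera images.
- runner: Fixed aluminium channel on a white base, 95 mm wide, 36 mm high, spanning x = -140 to 140 mm, open above and at its -x end. Origin: on the table under its middle; +x is the slide direction, towards the fan; z up. The slot between its lips (tops 36 mm up) is 59 mm wide. A black fan box (80 mm wide, 85 mm tall) stands at x = 145 to 170 mm.
- catch (a joint): How far the one-piece spring catch is pressed straight down, in m: 0 = up, 0.012 = fully down on its limit. 2 N starts it, 5.5 N holds it fully down; let go, it springs up. Brass strip 46 mm wide along the channel floor (runner x = -135 to 118 mm, running under the sled; press it anywhere) with a red tooth. The tooth clears the sled's underside only beyond 0.008.
- strip_top (a point): Point on the top face of the brass strip, on its centre line, at runner x = -100 mm; 20 mm above the table at rest, 8 mm when fully pressed (moves with the catch).
- tooth_top (a point): Centre of the top of the red catch tooth, at runner x = +105 mm; 30 mm above the table at rest. The tooth is 8 mm long (along x), 20 mm wide, 10 mm tall above the strip.
- sled: Loose blue plastic sled, 110 mm long, 55 mm wide between the lips, 0.25 kg, captive under the lips (2 mm play). Axes as the runner's. Origin: centre of its underside, 22 mm up; deck 40 mm up. Hollow beneath, end walls 8 mm thick. Starts with its front 20 to 60 mm short of the tooth. Home: origin at runner x = 70 mm; the tooth can then rise inside, 8 mm behind the front wall.
- sled_rear (a point): Middle of the sled's flat upright rear face (the -x end, the one to push), 31 mm above the table; the face is 55 mm wide and reaches from 22 to 40 mm above the table. At home it lies at runner x = +15 mm.
- bishop: Boxwood chess bishop, wet varnish, 55 mm tall, 26 mm across at the base, 30 g, standing loose on a grey felt spot (38 mm across) on the sled's deck, 25 mm ahead (+x) of the sled's middle; its top is 95 mm above the table. Origin: centre of its underside.
- pawn: Loose dark wooden pawn, 40 mm tall, 24 mm across, on the table on the runner's +y side, about 100 mm from its centre line. Leave alone. Origin: centre of underside.
- varnish: Loose small amber jar, 48 mm tall, 38 mm across, on the table on the runner's -y side, about 100 mm from its centre line. Leave alone. Origin: centre of underside.
- crate: Loose grey plastic crate, 130 x 180 x 80 mm, at the left side of the table. Leave alone. Origin: centre of underside.
- tumbler: Loose glass tumbler, 95 mm tall, 72 mm across, at the far side. Leave alone. Origin: centre of underside.
- oak: Loose resin model oak tree, 131 mm tall, about 95 mm across, at the far side. Leave alone. Origin: centre of underside.
- brush: Loose brush, 170 mm long, lying at the right side of the table. Leave alone. Origin: middle of its underside.
- stop_face (a point): Middle of the black end stop's face that the sled's front must meet, at runner x = +125 mm, 31 mm above the table.
Things that resemble listed ones, but are neither listed nor needed, are in the scene too. Several things have the shape of the sled; the one meant has the colours described above.

How it is judged:
By the outcome, as a careful person would: the job done as asked, in the order asked, and still so for the second after the job is handed in, with the robot touching nothing.
It also fails if it takes over 40 s, if anything falls off the work surface, if the arm or the gripper's body presses on something with over 40 N, if the wrist force passes 120 N, or if a joint passes its speed limit or range.

## Working session

There is one attempt and no reset: what is moved stays moved. The work goes in short steps, Python scripts to look and compute and a tool call to move; the robot and the scene stay as the last step left them, time stands still between calls to the robot, and variables do not carry over. Pictures are saved under pics/ and viewed, at most 10 in all, crops included, and the job is handed in when it is done.

Besides the shell and the picture viewer there is one more tool, called after ">>>" by a JSON object that holds its "fn" and its "kwargs", one argument or row to a line. apply_moves: Moves the arm, as the interface text tells. Its arguments: {"type":"object","properties":{"deltas":{"type":"array"},"force":{"type":"number"}},"required":["deltas"]}

```bash
mkdir -p pics; cat > h.py <<'E'
import numpy as np, cv2
from plant import manip, eyes, sign_off
def snap(cam,name,crop=None,s=1):
    c=eyes.camera(cam); im=c['img'][:,:,::-1]
    if crop: x0,y0,x1,y1=crop; im=im[y0:y1,x0:x1]
    cv2.imwrite('pics/'+name,cv2.resize(im,None,fx=s,fy=s,interpolation=cv2.INTER_CUBIC)); return c
def px2w(c,u,v,z):
    V=np.array(c['view']);R=V[:3,:3];t=V[:3,3];o=-R.T@t
    d=R.T@np.array([(u-c['cx'])/c['fx'],(v-c['cy'])/c['fy'],1]); return o+d*(z-o[2])/d[2]
def w2px(c,p):
    V=np.array(c['view']);q=V[:3,:3]@np.array(p)+V[:3,3]; return np.array([c['fx']*q[0]/q[2]+c['cx'],c['fy']*q[1]/q[2]+c['cy']])
E
python3 - <<'E'
from h import *
c=snap('top','t1.png',s=1.25);print(c['view'],c['fx'])
c=snap('side','s1.png',s=1.25);print(c['view'])
print(manip.get_state())
print(manip.nose_length)
E
```

```text
[[ 1.75756974e-02 -9.99748143e-01  1.39551390e-02 -4.28372134e+01]
 [-9.92706836e-01 -1.91133900e-02 -1.19028638e-01  5.59820325e+02]
 [ 1.19265389e-01 -1.17613506e-02 -9.92792747e-01  1.59204757e+03]
 [ 0.00000000e+00  0.00000000e+00  0.00000000e+00  1.00000000e+00]] 612.9690709840932
[[-9.22499036e-01 -3.85998760e-01  6.97899294e-04  5.16462484e+02]
 [-2.81739076e-01  6.72090558e-01 -6.84775419e-01  1.99108715e+02]
 [ 2.63853411e-01 -6.31901289e-01 -7.28753826e-01  1.24766602e+03]
 [ 0.00000000e+00  0.00000000e+00  0.00000000e+00  1.00000000e+00]]
{'time': 0.1, 'qpos': array([61.26694457, 17.85782437,  0.8023643 , 86.68260718, -0.25156659,
       75.583866  , -1.55747505]), 'dq': array([ 0.09078147, -0.03823587,  0.00791378, -0.26624693, -0.02517323,
       -0.01156646, -0.12605349]), 'effort': array([ 5.92433353e-04, -3.80852330e+01,  1.46522443e-01, -2.31239158e+01,
        1.22516960e-02,  8.10974889e-03, -1.01472136e-05]), 'tool_pos': array([ 243.80839664, -492.34393298,  255.3119453 ]), 'ee_rot': array([[ 8.96109343e-01,  4.43832136e-01, -1.03986660e-03],
       [ 4.43833342e-01, -8.96107399e-01,  1.86904697e-03],
       [-1.02289042e-04, -2.13639792e-03, -9.99997713e-01]]), 'wrist_force': array([0.61602146, 0.6511818 , 1.08909374]), 'wrist_torque': array([0.05459451, 0.00542772, 0.04013187]), 'grip_force': 0.0, 'opening': 85.75518581795069}
25.0
```

View pics/t1.png

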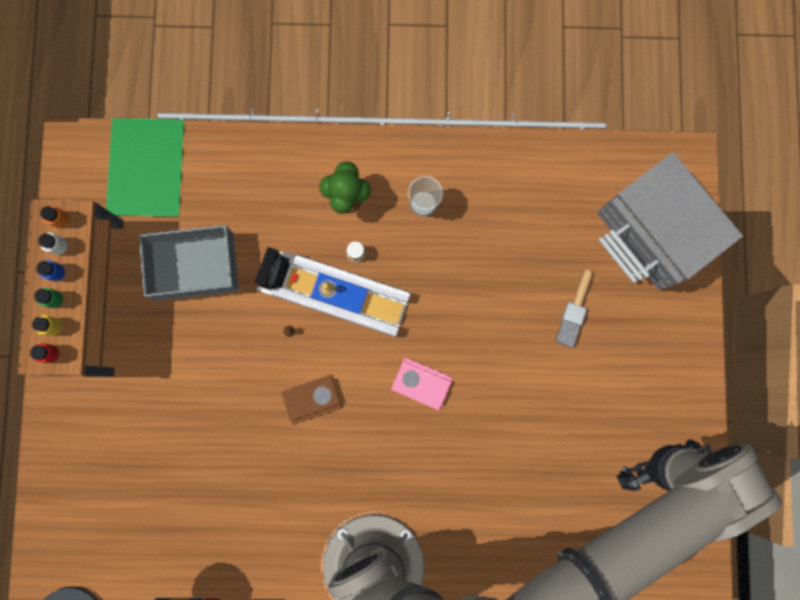

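View pics/s1.png

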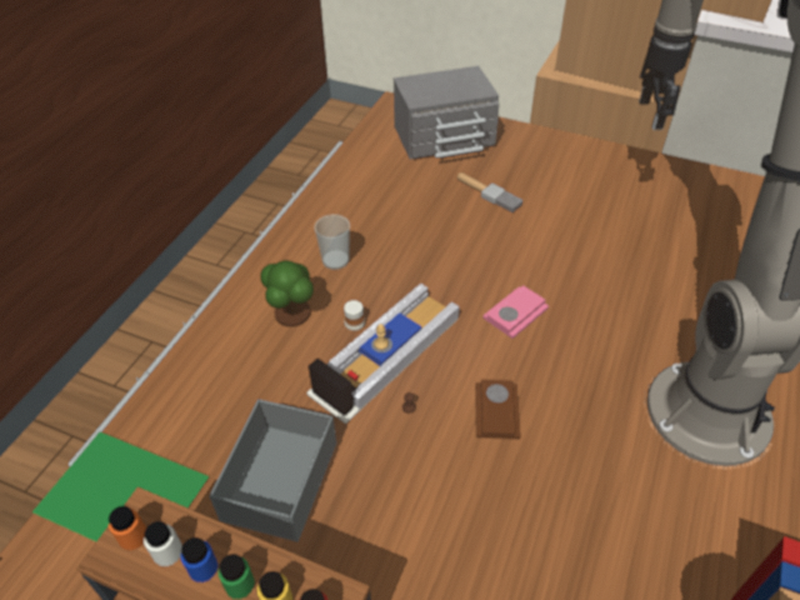

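The top view shows the runner with the blue sled at (340,292), the fan at (272,268) and brass showing at (385,308). Other sled shapes are brown at (312,398) and pink at (422,384). The blue sled in the runner matches the description, so I'll check it in a close crop.

```bash
python3 - <<'E'
from h import *
snap('top','t2.png',(195,190,345,280),5)
snap('side','s2.png',(240,220,380,340),5)
E
```

```text
(no output)
```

View pics/t2.png

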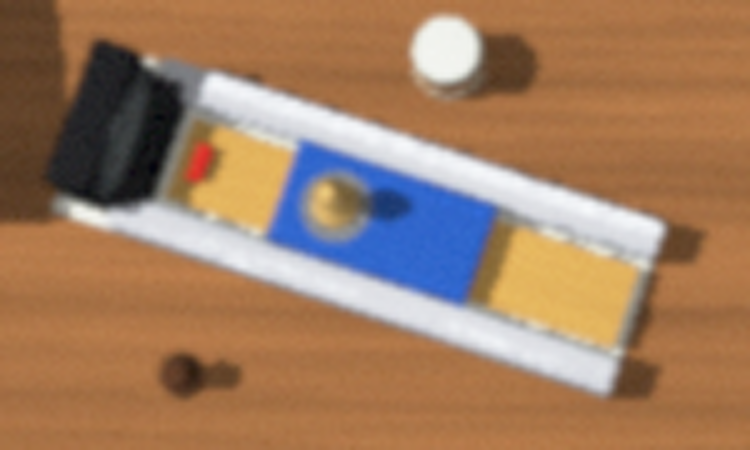

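View pics/s2.png

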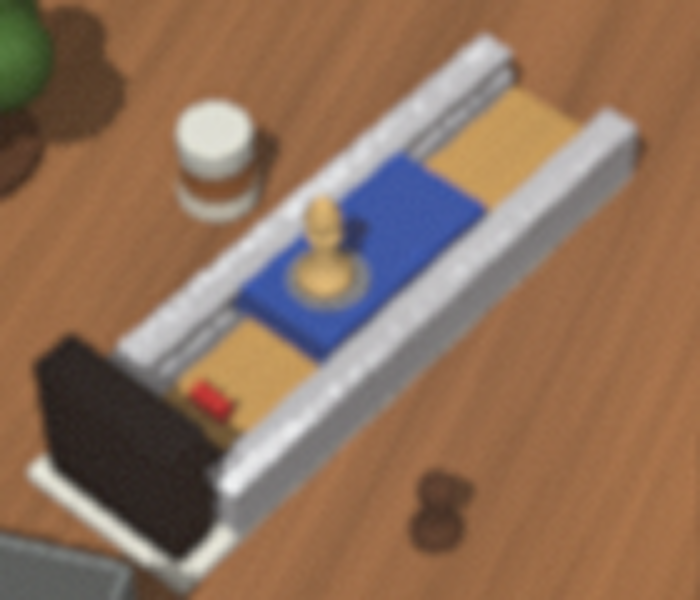

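The crops show the blue sled in the runner, with the bishop on its front part. In the top crop the deck corners are (300,143), (270,238), (497,208) and (467,302). The tooth is at (201,162) and the runner's rear outer lip corners are at (667,225) and (608,395).

```bash
python3 - <<'E'
from h import *
np.set_printoptions(precision=1,suppress=True)
c=eyes.camera('top'); d=eyes.camera('side')
T=lambda u,v,z:px2w(c,195+u/5,190+v/5,z)[:2]
S=lambda u,v,z:px2w(d,240+u/5,220+v/5,z)[:2]
fl,fr,rr,rl=T(270,238,40),T(300,143,40),T(497,208,40),T(467,302,40)
tooth=T(201,162,30); er,el=T(667,225,36),T(608,395,36)
print('deck',fl,fr,rr,rl,'len',np.linalg.norm((fl+fr-rr-rl)/2),'w',np.linalg.norm(fl-fr))
print('side deck rear',S(402,155,40),S(485,212,40),'front',S(240,298,40),S(320,358,40),'tooth',S(213,400,29),'ends',S(490,35,36),S(637,125,36))
end=(er+el)/2; print('end',end,'w',np.linalg.norm(er-el),'tooth',tooth)
for n,v in dict(deck=(fl+fr-rr-rl),tooth=tooth-end).items(): print(n,np.degrees(np.arctan2(v[1],v[0])),np.linalg.norm(v))
E
```

```text
deck [553.  143.9] [604.  129.6] [571.3  24.6] [521.1  39.3] len 109.67444178807946 w 52.90767577379714
side deck rear [569.2  28.1] [519.8  45.8] front [602.3 135.8] [555.  152.9] tooth [592.7 184.8] ends [562.1 -64.7] [474.8 -36.2]
end [519.1 -50.7] w 95.47207483440904 tooth [594.2 182.8]
deck 72.87151290807348 219.34888357615893
tooth 72.17274621413578 245.28179670649354
```

>>> {"fn": "apply_moves", "kwargs": {
  "deltas": [
    {"dp": [0.15, 0.25, 0], "rot": [0, 0, 0.15], "jaw": 0},
    {"dp": [0.3, 0.5, 0], "rot": [0, 0, 0.3], "jaw": 0},
    {"dp": [0.45, 0.75, 0], "rot": [0, 0, 0.45], "jaw": 0},
    {"dp": [0.6, 1, 0], "rot": [0, 0, 0.5], "jaw": 0},
    {"dp": [0.6, 1, 0], "rot": [0, 0, 0.5], "jaw": 0},
    {"dp": [0.6, 1, 0], "rot": [0, 0, 0.5], "jaw": 0},
    {"dp": [0.6, 1, 0], "rot": [0, 0, 0.5], "jaw": 0}
  ],
  "force": 30
}}

```text
time: 1.0
tool_pos: [364.3, -292.5, 256.4]
ee_rot: [[0.656, 0.754, -0.0], [0.754, -0.656, -0.001], [-0.001, 0.0, -1.0]]
wrist_force: [-0.7, -0.9, -0.6]
opening: 0.3
grip_force: 0.0
```

>>> {"fn": "apply_moves", "kwargs": {
  "deltas": [
    {"dp": [0.15, 0.25, 0], "rot": [0, 0, 0.15], "jaw": 0},
    {"dp": [0.3, 0.5, 0], "rot": [0, 0, 0.3], "jaw": 0},
    {"dp": [0.45, 0.75, 0], "rot": [0, 0, 0.45], "jaw": 0},
    {"dp": [0.6, 1, 0], "rot": [0, 0, 0.52], "jaw": 0},
    {"dp": [0.6, 1, 0], "rot": [0, 0, 0.52], "jaw": 0},
    {"dp": [0.6, 1, 0], "rot": [0, 0, 0.52], "jaw": 0},
    {"dp": [0.6, 1, 0], "rot": [0, 0, 0.52], "jaw": 0}
  ]
}}

```text
time: 1.7
tool_pos: [484.0, -94.6, 255.9]
ee_rot: [[0.306, 0.952, -0.001], [0.952, -0.306, -0.001], [-0.001, -0.001, -1.0]]
wrist_force: [-0.7, -0.9, -0.5]
opening: -0.1
grip_force: 0.0
```

>>> {"fn": "apply_moves", "kwargs": {
  "deltas": [
    {"dp": [0.13, 0.24, 0], "rot": [0, 0, 0], "jaw": 0},
    {"dp": [0.26, 0.475, 0], "rot": [0, 0, 0], "jaw": 0},
    {"dp": [0.26, 0.475, -0.2], "rot": [0, 0, 0], "jaw": 0},
    {"dp": [0.26, 0.475, -0.4], "rot": [0, 0, 0], "jaw": 0},
    {"dp": [0.26, 0.475, -0.6], "rot": [0, 0, 0], "jaw": 0},
    {"dp": [0.26, 0.475, -0.8], "rot": [0, 0, 0], "jaw": 0},
    {"dp": [0.26, 0.475, -0.8], "rot": [0, 0, 0], "jaw": 0},
    {"dp": [0.26, 0.475, -0.8], "rot": [0, 0, 0], "jaw": 0}
  ]
}}

```text
time: 2.5
tool_pos: [535.9, -0.6, 96.4]
ee_rot: [[0.309, 0.951, -0.001], [0.951, -0.309, -0.001], [-0.002, -0.001, -1.0]]
wrist_force: [0.4, -0.9, 2.2]
opening: 0.4
grip_force: 0.0
```

```bash
python3 - <<'E'
from h import *
c=snap('side','s3.png',(250,180,390,300),5)
t=manip.get_state()['tool_pos'];print(t,manip.get_state()['wrist_force'])
tip=t-[0,0,25]
print((w2px(c,tip)-[250,180])*5,(w2px(c,[tip[0],tip[1],20])-[250,180])*5)
E
```

```text
[5.37477422e+02 2.10879472e-01 9.79385017e+01] [1.09040281 0.64767186 0.12051823]
[437.56099509 286.13730494] [436.24173555 361.93765841]
```

View pics/s3.png

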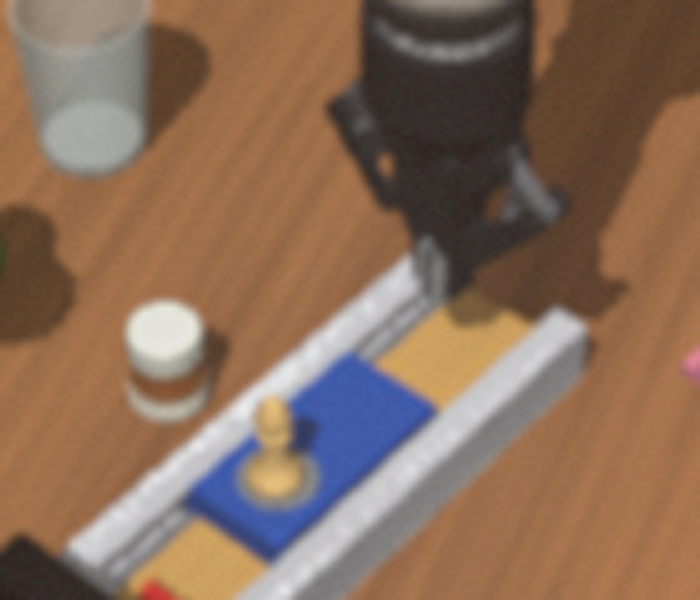

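The tip hangs over the brass strip, about (437,286) projecting to (436,362), and is centred behind the blue sled's rear edge at about (395,383). I'll press down now.

>>> {"fn": "apply_moves", "kwargs": {
  "deltas": [
    {"dp": [0, 0, -0.1], "rot": [0, 0, 0], "jaw": 0},
    {"dp": [0, 0, -0.2], "rot": [0, 0, 0], "jaw": 0},
    {"dp": [0, 0, -0.24], "rot": [0, 0, 0], "jaw": 0},
    {"dp": [0, 0, -0.26], "rot": [0, 0, 0], "jaw": 0},
    {"dp": [0, 0, -0.28], "rot": [0, 0, 0], "jaw": 0},
    {"dp": [0, 0, -0.29], "rot": [0, 0, 0], "jaw": 0},
    {"dp": [0, 0, -0.29], "rot": [0, 0, 0], "jaw": 0},
    {"dp": [0, 0, -0.29], "rot": [0, 0, 0], "jaw": 0}
  ]
}}

```text
time: 3.35
tool_pos: [537.3, 1.7, 39.3]
ee_rot: [[0.305, 0.952, 0.003], [0.952, -0.305, -0.001], [0.0, 0.003, -1.0]]
wrist_force: [0.6, -1.0, 3.4]
opening: 0.1
grip_force: 1.8
```

>>> {"fn": "apply_moves", "kwargs": {
  "deltas": [
    {"dp": [0, 0, -0.01], "rot": [0, 0, 0], "jaw": 0},
    {"dp": [0, 0, -0.02], "rot": [0, 0, 0], "jaw": 0},
    {"dp": [0, 0, -0.03], "rot": [0, 0, 0], "jaw": 0},
    {"dp": [0, 0, -0.035], "rot": [0, 0, 0], "jaw": 0},
    {"dp": [0, 0, -0.035], "rot": [0, 0, 0], "jaw": 0}
  ]
}}

```text
time: 3.85
tool_pos: [537.4, 1.7, 32.9]
ee_rot: [[0.305, 0.952, 0.002], [0.952, -0.305, -0.001], [-0.0, 0.003, -1.0]]
wrist_force: [-1.0, -3.1, 12.3]
opening: 0.1
grip_force: 6.4
```

```bash
python3 - <<'E'
from h import *
c=snap('side','s4.png',(250,200,390,320),5)
E
```

```text
(no output)
```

View pics/s4.png

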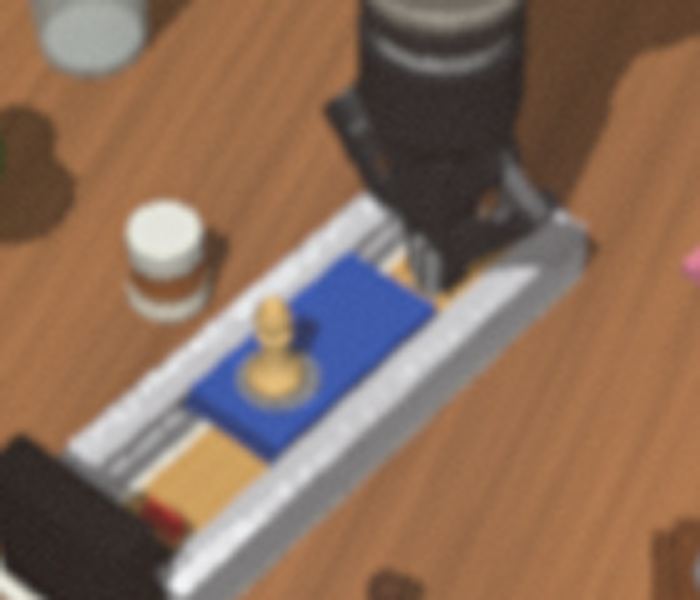

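The strip now sits low under the tip at (440,285), and the tooth has dropped to (165,515). I'll push gently along the runner.

>>> {"fn": "apply_moves", "kwargs": {
  "deltas": [
    {"dp": [0.0046, 0.0143, -0.003], "rot": [0, 0, 0], "jaw": 0},
    {"dp": [0.0091, 0.0286, -0.003], "rot": [0, 0, 0], "jaw": 0},
    {"dp": [0.0136, 0.0429, -0.003], "rot": [0, 0, 0], "jaw": 0},
    {"dp": [0.0182, 0.0572, -0.003], "rot": [0, 0, 0], "jaw": 0},
    {"dp": [0.0227, 0.0715, -0.003], "rot": [0, 0, 0], "jaw": 0},
    {"dp": [0.0258, 0.081, -0.003], "rot": [0, 0, 0], "jaw": 0},
    {"dp": [0.0288, 0.0905, -0.003], "rot": [0, 0, 0], "jaw": 0},
    {"dp": [0.0318, 0.1, -0.003], "rot": [0, 0, 0], "jaw": 0},
    {"dp": [0.0348, 0.1096, -0.003], "rot": [0, 0, 0], "jaw": 0},
    {"dp": [0.0379, 0.1191, -0.003], "rot": [0, 0, 0], "jaw": 0},
    {"dp": [0.0409, 0.1287, -0.003], "rot": [0, 0, 0], "jaw": 0},
    {"dp": [0.0455, 0.143, -0.003], "rot": [0, 0, 0], "jaw": 0},
    {"dp": [0.05, 0.1573, -0.003], "rot": [0, 0, 0], "jaw": 0},
    {"dp": [0.0545, 0.1716, -0.003], "rot": [0, 0, 0], "jaw": 0},
    {"dp": [0.059, 0.1859, -0.003], "rot": [0, 0, 0], "jaw": 0},
    {"dp": [0.0636, 0.2, -0.003], "rot": [0, 0, 0], "jaw": 0}
  ]
}}

```text
time: 5.5
tool_pos: [548.7, 31.2, 32.9]
ee_rot: [[0.311, 0.95, -0.002], [0.95, -0.311, -0.015], [-0.015, 0.003, -1.0]]
wrist_force: [-5.6, -15.6, 22.8]
opening: -0.1
grip_force: 12.1
```

>>> {"fn": "apply_moves", "kwargs": {
  "deltas": [
    {"dp": [0, 0, 0.002], "rot": [0, 0, 0], "jaw": 0},
    {"dp": [0, 0, 0.004], "rot": [0, 0, 0], "jaw": 0},
    {"dp": [0.003, 0.0095, 0.005], "rot": [0, 0, 0], "jaw": 0},
    {"dp": [0.006, 0.019, 0.005], "rot": [0, 0, 0], "jaw": 0},
    {"dp": [0.0091, 0.0286, 0.005], "rot": [0, 0, 0], "jaw": 0}
  ]
}}

```text
time: 6.0
tool_pos: [550.8, 39.5, 33.0]
ee_rot: [[0.31, 0.951, -0.001], [0.951, -0.31, -0.011], [-0.011, 0.002, -1.0]]
wrist_force: [-2.9, -12.9, 16.7]
opening: 0.3
grip_force: 8.9
```

```bash
python3 - <<'E'
from h import *
c=snap('side','s5.png',(250,200,390,320),5)
E
```

```text
(no output)
```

View pics/s5.png

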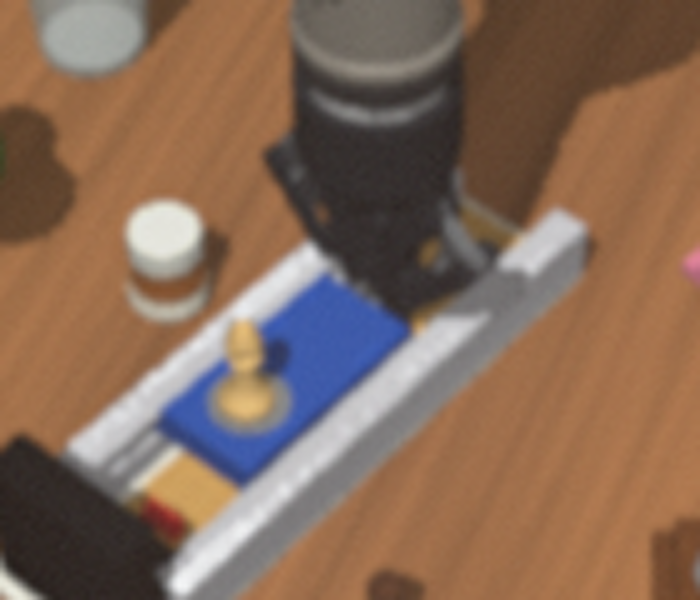

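The sled has moved about 20 mm, the bishop is upright at (245,385) and the tooth is still down. I'll continue.

>>> {"fn": "apply_moves", "kwargs": {
  "deltas": [
    {"dp": [0.0037, 0.0117, 0], "rot": [0, 0, 0], "jaw": 0},
    {"dp": [0.0074, 0.0233, 0], "rot": [0, 0, 0], "jaw": 0},
    {"dp": [0.0111, 0.035, 0], "rot": [0, 0, 0], "jaw": 0},
    {"dp": [0.0148, 0.0467, 0], "rot": [0, 0, 0], "jaw": 0},
    {"dp": [0.0185, 0.0583, 0], "rot": [0, 0, 0], "jaw": 0},
    {"dp": [0.0222, 0.07, 0], "rot": [0, 0, 0], "jaw": 0},
    {"dp": [0.0259, 0.0817, 0], "rot": [0, 0, 0], "jaw": 0},
    {"dp": [0.0296, 0.0933, 0], "rot": [0, 0, 0], "jaw": 0},
    {"dp": [0.0333, 0.105, 0], "rot": [0, 0, 0], "jaw": 0}
  ]
}}

```text
time: 6.95
tool_pos: [557.1, 59.8, 33.0]
ee_rot: [[0.31, 0.951, -0.003], [0.951, -0.31, -0.013], [-0.013, 0.001, -1.0]]
wrist_force: [-4.1, -13.4, 17.3]
opening: -0.0
grip_force: 9.5
```

>>> {"fn": "apply_moves", "kwargs": {
  "deltas": [
    {"dp": [0.0037, 0.0117, 0], "rot": [0, 0, 0], "jaw": 0},
    {"dp": [0.0074, 0.0233, 0], "rot": [0, 0, 0], "jaw": 0},
    {"dp": [0.0111, 0.035, 0], "rot": [0, 0, 0], "jaw": 0},
    {"dp": [0.0148, 0.0467, 0], "rot": [0, 0, 0], "jaw": 0},
    {"dp": [0.0185, 0.0583, 0], "rot": [0, 0, 0], "jaw": 0},
    {"dp": [0.0222, 0.07, 0], "rot": [0, 0, 0], "jaw": 0},
    {"dp": [0.0259, 0.0817, 0], "rot": [0, 0, 0], "jaw": 0},
    {"dp": [0.0296, 0.0933, 0], "rot": [0, 0, 0], "jaw": 0},
    {"dp": [0.0333, 0.105, 0], "rot": [0, 0, 0], "jaw": 0}
  ]
}}

```text
time: 7.85
tool_pos: [563.8, 80.7, 33.0]
ee_rot: [[0.31, 0.951, -0.003], [0.951, -0.31, -0.013], [-0.013, 0.002, -1.0]]
wrist_force: [-5.1, -14.4, 18.4]
opening: -0.1
grip_force: 9.6
```

>>> {"fn": "apply_moves", "kwargs": {
  "deltas": [
    {"dp": [0.0023, 0.0071, 0], "rot": [0, 0, 0], "jaw": 0},
    {"dp": [0.0046, 0.0143, 0], "rot": [0, 0, 0], "jaw": 0},
    {"dp": [0.0068, 0.0214, 0], "rot": [0, 0, 0], "jaw": 0},
    {"dp": [0.0091, 0.0286, 0], "rot": [0, 0, 0], "jaw": 0},
    {"dp": [0.0114, 0.0357, 0], "rot": [0, 0, 0], "jaw": 0},
    {"dp": [0.0137, 0.0429, 0], "rot": [0, 0, 0], "jaw": 0},
    {"dp": [0.0137, 0.0429, 0], "rot": [0, 0, 0], "jaw": 0}
  ]
}}

```text
time: 8.55
tool_pos: [565.7, 86.4, 33.0]
ee_rot: [[0.311, 0.95, -0.005], [0.95, -0.311, -0.017], [-0.018, 0.0, -1.0]]
wrist_force: [-6.9, -16.3, 20.1]
opening: -0.2
grip_force: 13.6
```

>>> {"fn": "apply_moves", "kwargs": {
  "deltas": [
    {"dp": [0.0023, 0.0071, 0], "rot": [0, 0, 0], "jaw": 0},
    {"dp": [0.0046, 0.0143, 0], "rot": [0, 0, 0], "jaw": 0},
    {"dp": [0.0068, 0.0214, 0], "rot": [0, 0, 0], "jaw": 0},
    {"dp": [0.0091, 0.0286, 0], "rot": [0, 0, 0], "jaw": 0},
    {"dp": [0.0091, 0.0286, 0], "rot": [0, 0, 0], "jaw": 0}
  ]
}}

```text
time: 9.05
tool_pos: [565.8, 86.6, 33.1]
ee_rot: [[0.314, 0.949, -0.01], [0.949, -0.314, -0.025], [-0.027, -0.002, -1.0]]
wrist_force: [-11.1, -24.6, 28.5]
opening: -0.0
grip_force: 20.5
```

```bash
python3 - <<'E'
from h import *
c=snap('side','s6.png',(250,200,390,320),5)
E
```

```text
(no output)
```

View pics/s6.png

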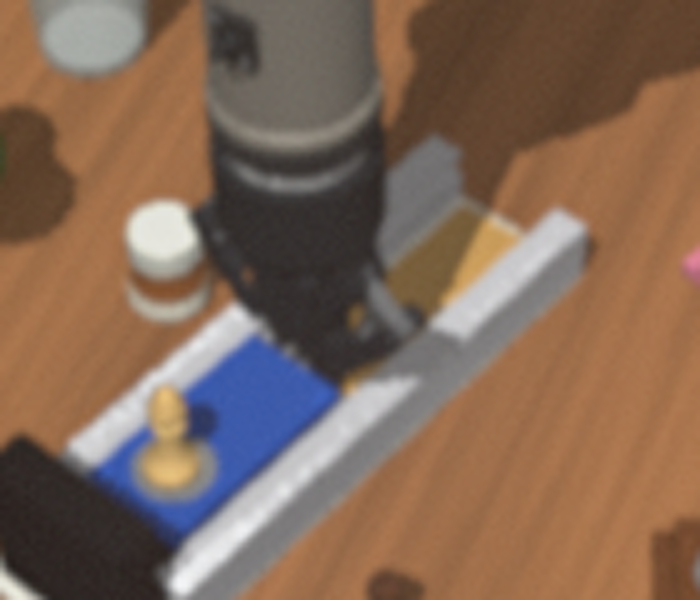

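The sled is against the stop: position has stopped changing while force rises, and the bishop is upright on its felt at (170,440). I'll take off the push, then lift.

>>> {"fn": "apply_moves", "kwargs": {
  "deltas": [
    {"dp": [-0.005, -0.015, 0], "rot": [0, 0, 0], "jaw": 0},
    {"dp": [-0.01, -0.03, 0], "rot": [0, 0, 0], "jaw": 0},
    {"dp": [-0.014, -0.045, 0], "rot": [0, 0, 0], "jaw": 0},
    {"dp": [-0.019, -0.06, 0], "rot": [0, 0, 0], "jaw": 0},
    {"dp": [-0.024, -0.075, 0], "rot": [0, 0, 0], "jaw": 0},
    {"dp": [-0.029, -0.09, 0], "rot": [0, 0, 0], "jaw": 0},
    {"dp": [-0.033, -0.105, 0], "rot": [0, 0, 0], "jaw": 0},
    {"dp": [-0.035, -0.11, 0], "rot": [0, 0, 0], "jaw": 0},
    {"dp": [-0.035, -0.11, 0], "rot": [0, 0, 0], "jaw": 0}
  ]
}}

```text
time: 10.0
tool_pos: [564.2, 84.7, 33.2]
ee_rot: [[0.304, 0.953, 0.007], [0.953, -0.304, 0.004], [0.006, 0.005, -1.0]]
wrist_force: [3.7, 2.6, 5.5]
opening: 0.1
grip_force: 2.9
```

>>> {"fn": "apply_moves", "kwargs": {
  "deltas": [
    {"dp": [-0.003, -0.01, 0.01], "rot": [0, 0, 0], "jaw": 0},
    {"dp": [-0.006, -0.02, 0.02], "rot": [0, 0, 0], "jaw": 0},
    {"dp": [-0.006, -0.02, 0.03], "rot": [0, 0, 0], "jaw": 0},
    {"dp": [-0.006, -0.02, 0.04], "rot": [0, 0, 0], "jaw": 0},
    {"dp": [-0.006, -0.02, 0.05], "rot": [0, 0, 0], "jaw": 0},
    {"dp": [-0.006, -0.02, 0.06], "rot": [0, 0, 0], "jaw": 0},
    {"dp": [-0.006, -0.02, 0.07], "rot": [0, 0, 0], "jaw": 0},
    {"dp": [-0.006, -0.02, 0.1], "rot": [0, 0, 0], "jaw": 0},
    {"dp": [-0.006, -0.02, 0.2], "rot": [0, 0, 0], "jaw": 0},
    {"dp": [-0.006, -0.02, 0.35], "rot": [0, 0, 0], "jaw": 0},
    {"dp": [-0.006, -0.02, 0.55], "rot": [0, 0, 0], "jaw": 0},
    {"dp": [-0.006, -0.02, 0.75], "rot": [0, 0, 0], "jaw": 0},
    {"dp": [-0.006, -0.02, 0.95], "rot": [0, 0, 0], "jaw": 0},
    {"dp": [-0.006, -0.02, 0.95], "rot": [0, 0, 0], "jaw": 0}
  ]
}}

```text
time: 11.4
tool_pos: [563.0, 78.1, 227.7]
ee_rot: [[0.306, 0.952, 0.01], [0.952, -0.306, 0.0], [0.003, 0.01, -1.0]]
wrist_force: [1.9, 0.0, -0.1]
opening: 0.0
grip_force: 0.0
```

>>> {"fn": "apply_moves", "kwargs": {
  "deltas": [
    {"dp": [-0.1, -0.25, 0], "rot": [0, 0, 0], "jaw": 0},
    {"dp": [-0.2, -0.5, 0], "rot": [0, 0, 0], "jaw": 0},
    {"dp": [-0.3, -0.75, 0], "rot": [0, 0, 0], "jaw": 0},
    {"dp": [-0.4, -1, 0], "rot": [0, 0, 0], "jaw": 0},
    {"dp": [-0.4, -1, 0], "rot": [0, 0, 0], "jaw": 0},
    {"dp": [-0.4, -1, 0], "rot": [0, 0, 0], "jaw": 0},
    {"dp": [-0.4, -1, 0], "rot": [0, 0, 0], "jaw": 0}
  ]
}}

```text
time: 12.1
tool_pos: [479.6, -121.2, 221.0]
ee_rot: [[0.305, 0.952, -0.002], [0.952, -0.305, 0.001], [0.001, -0.002, -1.0]]
wrist_force: [-0.3, 0.5, -0.5]
opening: 0.1
grip_force: 0.0
```

```bash
python3 - <<'E'
from h import *
a=eyes.camera('side')['img'][220:340,240:380,::-1]; b=eyes.camera('top')['img'][190:280,195:345,::-1]
a=cv2.resize(a,(448,384)); b=cv2.resize(b,(350,210)); o=np.zeros((384,798,3),np.uint8); o[:,:448]=a; o[:210,448:]=b
cv2.imwrite('pics/f.png',o); print(manip.get_state()['wrist_force'])
E
```

```text
[ 0.07527778 -0.02528164  0.87868802]
```

View pics/f.png

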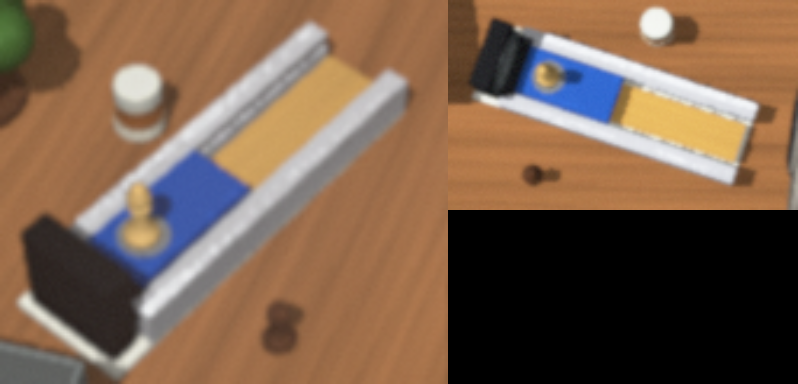

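The sled sits up against the stop by the fan, the bishop stands on its felt at (142,225), and the strip is back up. I'll check the sled's rear position numerically and hand in if it agrees.

```bash
python3 - <<'E'
from h import *
c=eyes.camera('top'); p=px2w(c,195+167/2.333,190+102/2.333,40)[:2]-[561.5,83]
x=p@[.303,.953]; print(x)
if abs(x-15)<5: print(sign_off())
E
```

```text
14.976243848533482
the job is handed in; nothing more can be done
None
```

The job is handed in: the sled is home against the end stop (rear face measured at runner x ≈ 15 mm). The strip is back up, so the tooth (hidden under the sled) should be locking it. The bishop is still standing on its felt, and the hand is clear.

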